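# Hold the test box open for loading

## Robot

A 6-joint arm with a two-finger parallel gripper is mounted at the origin on the work surface. World frame = base frame: x ahead of the robot, y to its left, z up, the work surface at z = 0. Lengths are in m, angles in rad, forces in N, time in s.
With the tool pointing down it reaches from about 0.375 to 0.975 m from the base axis. Payload 3.8 kg.
Tool frame: the origin (TCP) lies on the centre line of the jaws, within the pads' length; the fingertips stand r.tcp_to_tips ahead of it and the grasp point (between the pads) lies 8 mm behind it (r.tcp_to_tips is the distance from the TCP to the fingertips, in m); z points along the fingers, y is the line along which they close (so a half turn about z gives the same grasp; the last joint's range is limited). The gripper opens to 85 mm and grips with 20 to 120 N. Pads are 22 mm wide; open, the fingers measure 114 mm over their backs; the gripper's body (76 mm by 85 mm) begins 54 mm behind the grasp point. The pads swing forward as they close: fully open they stand 13 mm farther back than shut.
Start: joints at [-1.355, 0.264, 1.604, -0, 1.274, -0.037], TCP at [0.169, -0.654, 0.242] pointing down, gripper open.
Joint ranges: [-2.63, 2.63], [-0.94, 2.18], [0.31, 2.57], [-1.31, 4.45], [0, 2.66], [-2.55, 2.55]. Speed limits (rad/s): [2.57, 2.57, 3.14, 3.14, 3.14, 3.14].

## Interface

Orientations are given as a unit quaternion [x, y, z, w].
In Python, from rig import r, imaging gives the robot as it stands. The module is installed in compiled form; this text tells all that it offers.
- The arm moves only by the shell command python3 -m crank 'ROWS' [OPENING] [FORCE]. ROWS is JSON, a list of rows, each an object of numbers: "dx", "dy", "dz": the shift along the tool's x, y, z in mm; "roll": the turn about the tool's z in rad. A call has 1 to 8 rows; each row shifts and turns the commanded pose from where the row before left it, along the tool's axes as they then stand; what a row does not reach is not made up. A row lasts 1/8 s, in which the tool goes at most 62.5 mm and 10.7 degrees, less where a joint would pass 70% of its speed; a pose out of reach is approached as far as the arm can. A call is refused whole if a number of a shift passes 62.5 or a number of a turn 0.188, either way. A call with a gripper value outside its range is refused whole. OPENING is the finger opening in mm, from 0 to 85.4, set as the call begins (- or left out, the last holds). The fingers move at their own pace and stop on an object; FORCE is the grip in N (left out, the last holds). Time passes only in rows, so rows that do not move let the fingers close. It gives the time, the measured TCP pose, the force, the opening and the grip force at its end, in the units of the state.
- r.read_state(): the state, without advancing time (a new reading comes with each control period).
- imaging.capture(name): name is "side" or "top"; returns the picture (384x512x3 uint8, blue, green, red); there is no depth.
- imaging.camera_params(name): a dict with "fovy" (degrees; the focal length in pixels is half the picture's height over the tangent of half this angle, whatever the lens; pixels are square), "cx", "cy" (the principal point, pixels), "distortion" ([k1, k2, p1, p2, k3] as OpenCV has them; the pictures are not rectified), "T" (4x4, takes a point from camera to world coordinates). Camera axes: x right, y up, looking along -z (the intrinsics and any distortion apply to the point x, -y, -z); pixel columns grow to the right and rows downward; lengths in m; the calibration is good to about 2 mm. A picture is of the moment at which its call begins. camera_params takes no time and is no camera call.
- r.sign_off(): hands the job in; it is judged then, once.
The state is a dict: "time": time; "joint_positions": joint angles; "qd": joint speeds; "joint_efforts": joint torques, N m; "ee_pos": TCP position; "tcp_rot": TCP orientation; "contact_force": force on the tool from outside, world axes, zero at the start; "wrist_torque": the same for the moment, N m; "opening": finger opening in m; "gripper_force": force on a finger pad.
Only numpy, scipy, OpenCV 4.12 (cv2) and the standard library are available. Lean on these libraries where they do the work, as an engineer would, in place of code of your own. Each camera call takes 0.05 s, during which the arm holds its last target. There are 200 camera calls.

## Task

Two alike test boxes with lids that spring shut stand side by side on the bench; a circuit board waits right beside one of them, a plain metal blanking plate beside the other. Open the lid of the box that has the circuit board beside it to 50 degrees from shut and finish still holding it steady there with the gripper, without letting go, so that a technician can load the board. Keep the other box shut, and leave the board, the plate, the screwdriver and the jar where they are.

Things in the scene. Friction and masses are not known exactly. Their poses are not given: they have to be found in the camera images.
- bay_left: the left test box (+y one of the two, which are alike): grey sheet-metal box, 180 x 180 mm and 100 mm high, fixed to the bench. Origin: centre of its underside; +x points to its hinge side, -x to its front
- lid_left (a joint): hinge of the left box's lid, in rad: 0 = shut, growing as the lid opens upward; stop at 1.35. 50 degrees is 0.873. A light spring and the lid's weight (0.2 to 0.45 kg) swing it shut from any angle; lifting it at the bar takes about 1 to 3 N
- lid_left_bar (a point): middle of the pull bar of the left lid: a round steel bar 12 mm in diameter, straight for 110 mm along the lid's own y axis, lying level with the lid and 45 mm ahead of its front edge, carried by two 12 mm arms at its ends (about 98 mm free between them). It moves with the lid: 225 mm from the hinge axis, 104 mm above the bench when the lid is shut. Its x axis lies in the lid and points at the hinge
- lid_left_hinge (a point): point on the hinge axis of the left lid, at the middle of the box's far top edge, 104 mm above the bench. The axis is level, along the lid's y. The lid is a bare aluminium plate 180 x 180 x 8 mm
- bay_right: the right test box (-y one of the two, which are alike): grey sheet-metal box, 180 x 180 mm and 100 mm high, fixed to the bench. Origin: centre of its underside; +x points to its hinge side, -x to its front
- lid_right (a joint): hinge of the right box's lid, in rad: 0 = shut, growing as the lid opens upward; stop at 1.35. 50 degrees is 0.873. A light spring and the lid's weight (0.2 to 0.45 kg) swing it shut from any angle; lifting it at the bar takes about 1 to 3 N
- lid_right_bar (a point): middle of the pull bar of the right lid: a round steel bar 12 mm in diameter, straight for 110 mm along the lid's own y axis, lying level with the lid and 45 mm ahead of its front edge, carried by two 12 mm arms at its ends (about 98 mm free between them). It moves with the lid: 225 mm from the hinge axis, 104 mm above the bench when the lid is shut. Its x axis lies in the lid and points at the hinge
- lid_right_hinge (a point): point on the hinge axis of the right lid, at the middle of the box's far top edge, 104 mm above the bench. The axis is level, along the lid's y. The lid is a bare aluminium plate 180 x 180 x 8 mm
- board_center (a point): the circuit board: 100 x 80 mm green board 9 mm above the bench on four short feet, with a black 60 mm connector bar along one short side and chips, 21 mm high in all; loose, lying beside one of the boxes on that box's outer side, about 180 mm from the box's centre (the other box is over 450 mm off). The point is its centre
- blank_center (a point): the blanking plate: bare flat aluminium plate 100 x 80 x 5 mm, loose, beside the other box on its outer side. The point is its centre
- driver_grip (a point): screwdriver with a black handle, lying on the bench between the boxes and the robot; the point is the middle of its handle
- jar_center (a point): small white plastic jar with a black lid, 56 mm in diameter and 70 mm high, standing on the bench beyond the boxes; the point is its centre
There are look-alikes about, which are no part of the job. Of the things like the part that bears board_center, leave any that is brown or pink; of the rest the larger one is meant.

How it is judged:
By the outcome, as a careful person would: the job done as asked, in the order asked, and still so for the second after the job is handed in, while the arm keeps its last pose, push and grip.
It also fails if it takes over 35 s, if anything falls off the work surface, if the arm or the gripper's body presses on something with over 40 N, if the wrist force passes 120 N, or if a joint passes its speed limit or range.

## Working session

There is one attempt and no reset: what is moved stays moved. The work goes in short steps, Python scripts to look and compute and a shell command to move; the robot and the scene stay as the last step left them, time stands still between calls to the robot, and variables do not carry over. Pictures are saved under pics/ and viewed, at most 10 in all, crops included, and the job is handed in when it is done.

```bash
mkdir -p pics
python3 - <<'E'
from rig import r, imaging
import cv2,numpy as np
for n in("side","top"):
    cv2.imwrite(f"pics/{n}0.png",imaging.capture(n)); p=imaging.camera_params(n)
    print(n,p["fovy"],p["cx"],p["cy"],p["distortion"]);print(np.round(p["T"],3))
s=r.read_state();print(s,r.tcp_to_tips)
E
```

```text
side 52.18954043824704 259.55056929209996 193.65229318123477 [-0.10228939  0.          0.          0.          0.        ]
[[-0.932  0.228 -0.28   0.31 ]
 [-0.361 -0.605  0.71   0.735]
 [-0.008  0.763  0.646  0.784]
 [ 0.     0.     0.     1.   ]]
top 56.707723202387974 253.97953642784938 186.51590053322693 [-0.07904787  0.          0.          0.          0.        ]
[[ 0.021  0.988 -0.153  0.454]
 [-0.999  0.027  0.039  0.01 ]
 [ 0.043  0.152  0.987  0.997]
 [ 0.     0.     0.     1.   ]]
{'time': 0.1, 'joint_positions': array([-1.35492129e+00,  2.64721635e-01,  1.60525739e+00, -4.93159561e-05,
        1.27369161e+00, -3.69289157e-02]), 'qd': array([-0.00032401, -0.00225671, -0.00042613,  0.00025288,  0.00076327,
       -0.00032111]), 'joint_efforts': array([ 4.91034043e-04, -5.16708505e+01, -3.68590736e+01, -2.29832733e-05,
        6.30250928e-03,  1.47533979e-05]), 'ee_pos': array([ 0.16865653, -0.65292399,  0.24104619]), 'tcp_rot': array([ 9.92020452e-01,  1.26072765e-01, -1.16313766e-04, -1.03273084e-03]), 'contact_force': array([ 0.02344709,  0.0862961 , -0.4836744 ]), 'wrist_torque': array([-0.00914984, -0.0438134 , -0.03746309]), 'gripper_force': 0.0, 'opening': 0.08536335398420232} 0.011
```

View pics/top0.png

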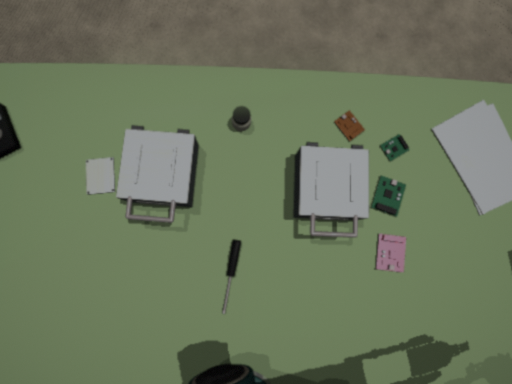

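View pics/side0.png

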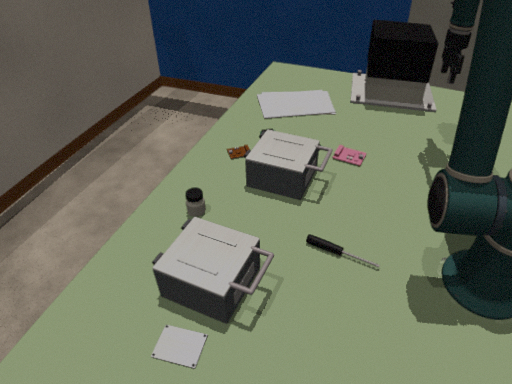

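The top view shows the candidate boards: large green (389,195), small green (394,148), brown (349,126) and pink (391,253). All of them are by the right box (333,182), and the blanking plate (100,176) is by the left box. The larger green board is the one meant, so the target is the right box's lid, with its bar at about (334,234). A close crop will check this.

Run:
```python
import cv2,numpy as np
a=cv2.imread("pics/top0.png")[110:270,280:420];b=cv2.imread("pics/side0.png")[120:205,235:375]
a=cv2.resize(a,None,fx=3.5,fy=3.5,interpolation=2);b=cv2.resize(b,None,fx=2.2,fy=2.2,interpolation=2)
c=np.zeros((600,800,3),np.uint8);c[:a.shape[0],:a.shape[1]]=a
c[:b.shape[0],490:490+b.shape[1]]=b[:,:310];cv2.imwrite("pics/crop.png",c)
```

```text
(no output)
```

View pics/crop.png

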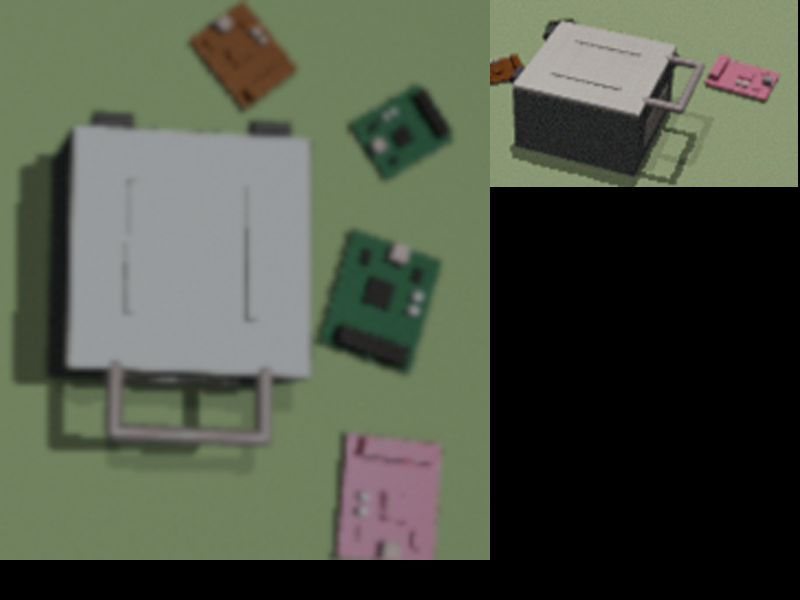

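The crop confirms it: the large green board lies right beside the right box. In the full top picture the bar runs from (312.0,233.7) to (356.6,235.4). In the side view it runs from (323.6,168.6) to (331.4,149.1).

```bash
cat > h.py <<'E'
from rig import r, imaging
import cv2,numpy as np
def ray(n,uv):
    p=imaging.camera_params(n);f=192/np.tan(np.radians(p["fovy"]/2))
    K=np.array([[f,0,p["cx"]],[0,f,p["cy"]],[0,0,1]])
    x,y=cv2.undistortPoints(np.array([[uv]],float),K,np.array(p["distortion"]))[0,0]
    T=np.array(p["T"]);d=T[:3,:3]@[x,-y,-1];return T[:3,3],d/np.linalg.norm(d)
def tri(a,b):
    o,d=ray("top",a);q,e=ray("side",b)
    t=np.linalg.lstsq(np.c_[d,-e],q-o,rcond=None)[0];A=o+d*t[0];B=q+e*t[1]
    return (A+B)/2,np.linalg.norm(A-B)
def atz(n,uv,z):
    o,d=ray(n,uv);return o+d*(z-o[2])/d[2]
E
python3 - <<'E'
from h import *
np.set_printoptions(precision=4,suppress=True)
T=lambda x,y:(280+x/3.5,110+y/3.5)
S=lambda x,y:(235+(x-490)/2.2,120+y/2.2)
for n,a,b in(("barL",T(112,433),S(685,107)),("barR",T(268,439),S(702,64)),("fl",T(68,368),S(640,108)),("fr",T(310,377),S(677,47)),("rl",T(75,127),S(515,85)),("rr",T(308,139),S(575,22))):
    print(n,*tri(a,b),atz("top",a,.104))
for n,u in(("board",T(380,300)),("pink",T(390,497))):print(n,atz("top",u,.01))
from scipy.spatial.transform import Rotation as R
print(R.from_quat(r.read_state()["tcp_rot"]).as_matrix())
E
```

```text
barL [ 0.4732 -0.1736  0.1095] 0.0060976062162665995 [ 0.4764 -0.1741  0.104 ]
barR [ 0.4738 -0.2887  0.1045] 0.00045598899962392893 [ 0.474  -0.2889  0.104 ]
fl [ 0.5217 -0.1395  0.1184] 0.0007274527143232211 [ 0.5224 -0.1421  0.104 ]
fr [ 0.519  -0.3219  0.1027] 0.0015502397274513142 [ 0.5196 -0.3213  0.104 ]
rl [ 0.7009 -0.147   0.1055] 0.00136649567153614 [ 0.702  -0.1471  0.104 ]
rr [ 0.6871 -0.3242  0.1103] 0.02050879196152626 [ 0.6992 -0.3251  0.104 ]
board [ 0.591  -0.4173  0.01  ]
pink [ 0.4311 -0.4206  0.01  ]
[[ 0.9682  0.2501 -0.0005]
 [ 0.2501 -0.9682  0.002 ]
 [ 0.     -0.0021 -1.    ]]
```

```bash
python3 -m crank '[{"roll":-0.185},{"roll":-0.185},{"roll":-0.185},{"roll":-0.185},{"roll":-0.185},{"roll":-0.185},{"roll":-0.185},{"roll":0}]' 40 30
cat > go.py <<'E'
from h import *
import sys
from scipy.spatial.transform import Rotation as R
np.set_printoptions(precision=4,suppress=True)
s=r.read_state();M=R.from_quat(s["tcp_rot"]).as_matrix();p=s["ee_pos"]
print(s["time"],p,"y axis",M[:,1],"op",s["opening"],"F",s["contact_force"],"g",s["gripper_force"],"q",s["joint_positions"])
if len(sys.argv)>3:print("mm",1000*M.T@(np.array(sys.argv[1:4],float)-p))
E
python3 go.py .475 -.2315 .22
```

```text
0.1 [ 0.1687 -0.6529  0.241 ] y axis [ 0.2501 -0.9682 -0.0021] op 0.08536335398420232 F [ 0.0234  0.0863 -0.4837] g 0.0 q [-1.3549  0.2647  1.6053 -0.      1.2737 -0.0369]
mm [ 402.0169 -331.3561   21.7468]$[0]: bad value
```

```bash
python3 -m crank '[{"dx":0,"dy":0,"dz":0,"roll":-0.185},{"dx":0,"dy":0,"dz":0,"roll":-0.185},{"dx":0,"dy":0,"dz":0,"roll":-0.185},{"dx":0,"dy":0,"dz":0,"roll":-0.185},{"dx":0,"dy":0,"dz":0,"roll":-0.185},{"dx":0,"dy":0,"dz":0,"roll":-0.185},{"dx":0,"dy":0,"dz":0,"roll":-0.185},{"dx":0,"dy":0,"dz":0,"roll":0}]' 40 30
python3 go.py .475 -.2315 .22
```

```text
time: 1.1
ee_pos: [0.1687, -0.6532, 0.2416]
tcp_rot: [0.716, 0.698, 0.0, -0.001]
contact_force: [0.7, 0.2, 0.8]
opening: 0.0398
gripper_force: 0.0
1.1 [ 0.1687 -0.6532  0.2416] y axis [ 0.9997 -0.025  -0.0003] op 0.03980555058002196 F [0.7412 0.185  0.7527] g 0.0 q [-1.3549  0.2643  1.6047 -0.      1.2737 -1.3299]
mm [429.1468 295.6402  22.0092]
```

```bash
python3 -m crank '[{"dx":40,"dy":27,"dz":2,"roll":0},{"dx":40,"dy":27,"dz":2,"roll":0},{"dx":40,"dy":27,"dz":2,"roll":0},{"dx":40,"dy":27,"dz":2,"roll":0},{"dx":40,"dy":27,"dz":2,"roll":0},{"dx":40,"dy":27,"dz":2,"roll":0},{"dx":40,"dy":27,"dz":2,"roll":0},{"dx":40,"dy":27,"dz":2,"roll":0}]'
python3 -m crank '[{"dx":40,"dy":27,"dz":2,"roll":0},{"dx":40,"dy":27,"dz":2,"roll":0},{"dx":29,"dy":26,"dz":2,"roll":0},{"dx":0,"dy":0,"dz":0,"roll":0},{"dx":0,"dy":0,"dz":0,"roll":0}]'
python3 go.py .475 -.2315 .15
python3 - <<'E'
from h import *
a=imaging.capture("top")[120:260,270:400];b=imaging.capture("side")[80:205,235:375]
a=cv2.resize(a,(400,430),interpolation=2);b=cv2.resize(b,(400,357),interpolation=2)
c=np.zeros((430,800,3),np.uint8);c[:,:400]=a;c[:357,400:]=b;cv2.imwrite("pics/c2.png",c)
E
```

```text
time: 2.1
ee_pos: [0.3928, -0.3371, 0.2262]
tcp_rot: [0.717, 0.697, 0.0, 0.0]
contact_force: [0.3, -0.6, 0.1]
opening: 0.0397
gripper_force: 0.0
time: 2.72
ee_pos: [0.4742, -0.2316, 0.22]
tcp_rot: [0.716, 0.698, -0.0, -0.0]
contact_force: [-0.1, 0.4, -0.3]
opening: 0.0399
gripper_force: 0.0
2.725 [ 0.4742 -0.2316  0.22  ] y axis [ 0.9997 -0.0242 -0.0008] op 0.039851597413530705 F [-0.0612  0.3884 -0.2706] g 0.0 q [-0.5011  0.0008  1.9419 -0.0006  1.1996 -0.4766]
mm [ 0.0973  0.8273 70.0472]
```

View pics/c2.png

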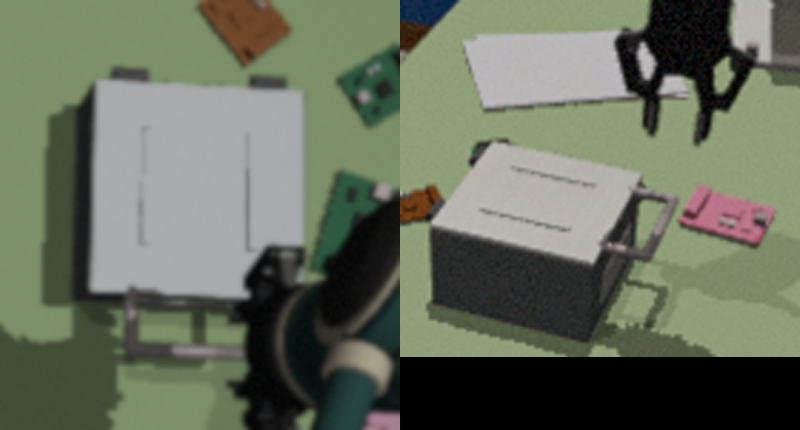

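The gripper (right view, tips at about (650,140) and (697,140)) stands over the bar with the fingers straddling it. Descend.

```bash
python3 -m crank '[{"dx":0,"dy":1,"dz":25,"roll":0},{"dx":0,"dy":0,"dz":25,"roll":0},{"dx":0,"dy":0,"dz":25,"roll":0},{"dx":0,"dy":0,"dz":15,"roll":0},{"dx":0,"dy":0,"dz":12,"roll":0},{"dx":0,"dy":0,"dz":12,"roll":0},{"dx":0,"dy":0,"dz":9,"roll":0},{"dx":0,"dy":0,"dz":0,"roll":0}]'
python3 - <<'E'
from h import *
b=imaging.capture("side")[80:205,235:375]
cv2.imwrite("pics/c3.png",cv2.resize(b,(560,500),interpolation=2))
E
```

```text
time: 3.82
ee_pos: [0.4752, -0.2312, 0.0966]
tcp_rot: [0.715, 0.699, -0.0, -0.001]
contact_force: [0.2, -0.4, -0.3]
opening: 0.0404
gripper_force: 0.0
```

View pics/c3.png

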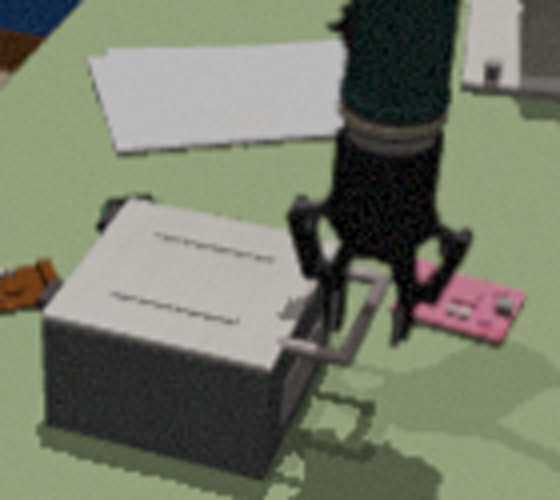

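The fingers (tips at (335,340) and (400,340)) straddle the bar, which runs from (385,280) to (345,355), with no contact. Close the gripper.

```bash
python3 -m crank '[{"dx":0,"dy":0,"dz":0,"roll":0},{"dx":0,"dy":0,"dz":0,"roll":0},{"dx":0,"dy":0,"dz":0,"roll":0},{"dx":0,"dy":0,"dz":0,"roll":0},{"dx":0,"dy":0,"dz":0,"roll":0},{"dx":0,"dy":0,"dz":0,"roll":0}]' 0 30
python3 - <<'E'
from h import *
p=r.read_state()["ee_pos"]
for R_ in [.225]:
  a=np.radians(np.linspace(0,50,17));x=R_*(1-np.cos(a))*1000;z=R_*np.sin(a)*1000
  print(np.round(np.c_[np.diff(x),-np.diff(z)],1).tolist())
E
python3 go.py
```

```text
time: 4.62
ee_pos: [0.4773, -0.2318, 0.0982]
tcp_rot: [0.715, 0.699, 0.001, 0.002]
contact_force: [6.1, 1.0, -0.4]
opening: 0.0109
gripper_force: 29.3
[[0.3, -12.3], [1.0, -12.2], [1.7, -12.2], [2.3, -12.0], [3.0, -11.9], [3.6, -11.7], [4.3, -11.5], [4.9, -11.3], [5.5, -11.0], [6.1, -10.7], [6.6, -10.3], [7.2, -9.9], [7.7, -9.5], [8.2, -9.1], [8.7, -8.6], [9.2, -8.1]]
4.625 [ 0.4773 -0.2318  0.0982] y axis [ 0.9997 -0.0231  0.0036] op 0.010913275722950026 F [ 6.1171  0.9957 -0.3964] g 29.262064397335052 q [-0.4995  0.1273  2.0519  0.0011  0.9588 -0.477 ]
```

```bash
python3 -m crank '[{"dx":0,"dy":3,"dz":-12.3,"roll":0},{"dx":0,"dy":1,"dz":-12.2,"roll":0},{"dx":0,"dy":1.7,"dz":-12.2,"roll":0},{"dx":0,"dy":2.3,"dz":-12,"roll":0},{"dx":0,"dy":0,"dz":0,"roll":0},{"dx":0,"dy":0,"dz":0,"roll":0}]'
python3 go.py
```

```text
time: 5.38
ee_pos: [0.4822, -0.2318, 0.1464]
tcp_rot: [0.715, 0.699, -0.001, -0.001]
contact_force: [-6.0, -3.9, -0.0]
opening: 0.0108
gripper_force: 29.4
5.375 [ 0.4822 -0.2318  0.1464] y axis [ 0.9997 -0.0229 -0.0028] op 0.010818508366831365 F [-5.9815 -3.9198 -0.0413] g 29.38542991876602 q [-0.4938  0.0832  2.0003 -0.0016  1.0605 -0.4701]
```

```bash
python3 -m crank '[{"dx":0,"dy":2,"dz":-11.9,"roll":0},{"dx":0,"dy":3.2,"dz":-11.7,"roll":0},{"dx":0,"dy":4,"dz":-11.5,"roll":0},{"dx":0,"dy":4.9,"dz":-11.3,"roll":0},{"dx":0,"dy":5.5,"dz":-11,"roll":0},{"dx":0,"dy":6.1,"dz":-10.7,"roll":0},{"dx":0,"dy":0,"dz":0,"roll":0},{"dx":0,"dy":0,"dz":0,"roll":0}]'
python3 go.py
```

```text
time: 6.38
ee_pos: [0.5082, -0.2323, 0.2155]
tcp_rot: [0.715, 0.699, -0.001, -0.001]
contact_force: [-8.4, -2.6, 2.2]
opening: 0.0111
gripper_force: 29.4
6.375 [ 0.5082 -0.2323  0.2155] y axis [ 0.9997 -0.0226 -0.0027] op 0.011057331177269604 F [-8.4373 -2.6014  2.2138] g 29.35562789440155 q [-0.4725  0.0653  1.884  -0.0016  1.1946 -0.4493]
```

```bash
python3 -m crank '[{"dx":0,"dy":5.6,"dz":-10.3,"roll":0},{"dx":0,"dy":6.7,"dz":-9.9,"roll":0},{"dx":0,"dy":7.4,"dz":-9.5,"roll":0},{"dx":0,"dy":8,"dz":-9.1,"roll":0},{"dx":0,"dy":8.5,"dz":-8.6,"roll":0},{"dx":0,"dy":9,"dz":-8.1,"roll":0},{"dx":0,"dy":0,"dz":0,"roll":0},{"dx":0,"dy":0,"dz":0,"roll":0}]'
python3 go.py
python3 - <<'E'
from h import *
a=imaging.capture("top");b=imaging.capture("side");cv2.imwrite("pics/top4.png",a);cv2.imwrite("pics/side4.png",b)
a=cv2.resize(a[110:270,270:430],(400,400),interpolation=2);b=cv2.resize(b[60:205,230:375],(400,400),interpolation=2)
cv2.imwrite("pics/c4.png",np.hstack([a,b]))
E
```

```text
time: 7.38
ee_pos: [0.5537, -0.2334, 0.2726]
tcp_rot: [0.715, 0.699, -0.001, -0.0]
contact_force: [-8.8, -1.5, 6.4]
opening: 0.0108
gripper_force: 29.8
7.375 [ 0.5537 -0.2334  0.2726] y axis [ 0.9997 -0.0228 -0.0011] op 0.010809277073940403 F [-8.8368 -1.481   6.4296] g 29.776245653629303 q [-0.4397  0.1078  1.7315 -0.0013  1.303  -0.4165]
```

View pics/c4.png

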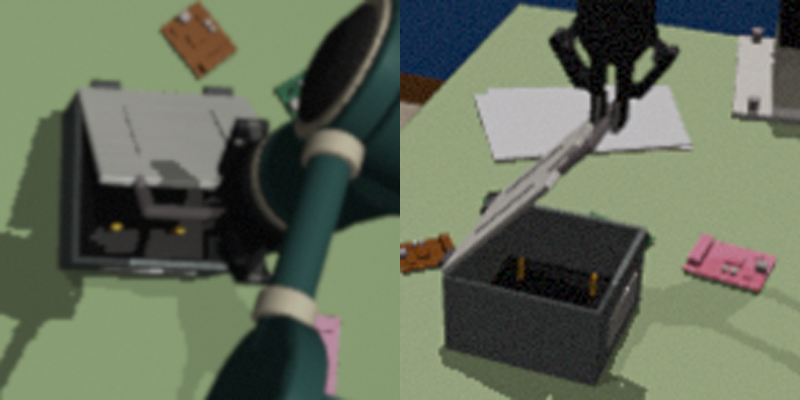

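Run:
```python
from h import *
np.set_printoptions(precision=4,suppress=True)
from scipy.optimize import brentq
th=np.radians(-1.3);ex=np.array([np.cos(th),np.sin(th),0]);ey=np.array([-ex[1],ex[0],0])
def proj(n,X):
    p=imaging.camera_params(n);f=192/np.tan(np.radians(p["fovy"]/2));T=np.linalg.inv(p["T"])
    c=(T@np.r_[X,1])[:3];c=np.array([c[0],-c[1],-c[2]])
    K=np.array([[f,0,p["cx"]],[0,f,p["cy"]],[0,0,1]])
    return cv2.projectPoints(c[None],np.zeros(3),np.zeros(3),K,np.array(p["distortion"]))[0].ravel()
H=np.array([.7015,-.2365,.104])
def P(a,rad,y,off): return H-ex*rad*np.cos(a)+np.array([0,0,rad*np.sin(a)])+off*(ex*np.sin(a)+np.array([0,0,np.cos(a)]))+ey*y
b=cv2.imread("pics/top4.png");s=cv2.imread("pics/side4.png")
print("shut bar",proj("top",P(0,.225,.055,0)),"lid fl top",proj("top",P(0,.18,.09,.004)),"side",proj("side",P(0,.18,.09,.004)))
for d in range(44,57,2):
    a=np.radians(d);print(d,"top corner",proj("top",P(a,.18,.09,-.004)),proj("top",P(a,.18,.09,.004)),"bar",proj("top",P(a,.225,.055,0)),"side",proj("side",P(a,.18,.09,.004)),proj("side",P(a,.18,.09,-.004)),proj("side",P(a,.09,.09,0)),proj("side",P(a,.225,.055,0)))
def U(im,x0,y0,w,h,k):return cv2.resize(im[y0:y0+h,x0:x0+w],None,fx=k,fy=k,interpolation=2)
o=np.hstack([U(b,290,140,50,70,8),U(s,270,80,50,70,8)]);cv2.imwrite("pics/c5.png",o)
```

```text
shut bar [312.8925 233.1578] lid fl top [299.8503 214.5679] side [302.7221 171.3116]
44 top corner [309.4531 188.9962] [310.0164 186.1144] bar [328.7401 201.3225] side [286.6653 130.2075] [288.531  132.4434] [265.3341 145.8167] [303.6475 117.4093]
46 top corner [309.8967 186.7436] [310.4488 183.7592] bar [329.4329 198.3954] side [285.131  128.4899] [287.0738 130.6825] [264.6109 145.0025] [301.7995 115.2044]
48 top corner [310.3317 184.41  ] [310.8713 181.3273] bar [330.1107 195.3532] side [283.5387 126.8098] [285.5557 128.9553] [263.8621 144.2052] [299.8729 113.0451]
50 top corner [310.757  181.9987] [311.2828 178.8226] bar [330.7714 192.2004] side [281.8908 125.17  ] [283.979  127.2647] [263.0885 143.4259] [297.8709 110.9353]
52 top corner [311.1716 179.5135] [311.6824 176.249 ] bar [331.4134 188.9421] side [280.19   123.5734] [282.3461 125.6136] [262.2913 142.6659] [295.7967 108.8791]
54 top corner [311.5745 176.9583] [312.069  173.6109] bar [332.0348 185.5839] side [278.4389 122.0227] [280.6595 124.0049] [261.4715 141.9261] [293.6536 106.8802]
56 top corner [311.9648 174.3373] [312.4418 170.913 ] bar [332.6338 182.1318] side [276.6403 120.5206] [278.9219 122.4414] [260.6304 141.2078] [291.4453 104.9424]
```

View pics/c5.png

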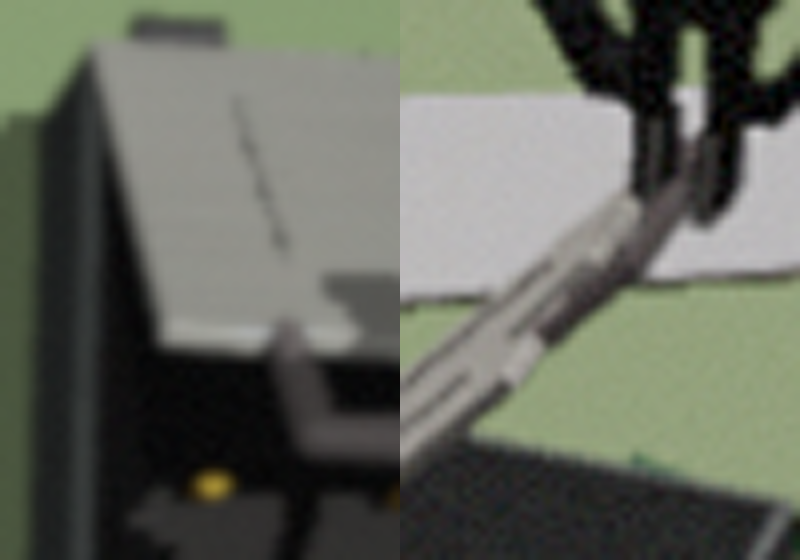

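Top view: the lid's near front corner is at (310.4,183.1) for the lower edge and (310.4,179.8) for the upper edge. Together with the side-view corner at about (284.4,128.8), this gives roughly 49.2°, with the bar gripped. A small trim comes next, then settle.

```bash
python3 -m crank '[{"dx":0,"dy":1.5,"dz":-2,"roll":0},{"dx":0,"dy":0,"dz":0,"roll":0},{"dx":0,"dy":0,"dz":0,"roll":0},{"dx":0,"dy":0,"dz":0,"roll":0},{"dx":0,"dy":0,"dz":0,"roll":0},{"dx":0,"dy":0,"dz":0,"roll":0},{"dx":0,"dy":0,"dz":0,"roll":0},{"dx":0,"dy":0,"dz":0,"roll":0}]'
python3 go.py
python3 - <<'E'
from h import *
b=imaging.capture("top");s=imaging.capture("side")
def U(im,x0,y0,w,h,k):return cv2.resize(im[y0:y0+h,x0:x0+w],None,fx=k,fy=k,interpolation=2)
cv2.imwrite("pics/c6.png",np.hstack([U(b,290,140,50,70,8),U(s,270,80,50,70,8)]))
E
```

```text
time: 8.48
ee_pos: [0.5553, -0.2334, 0.274]
tcp_rot: [0.715, 0.699, -0.001, -0.0]
contact_force: [-7.6, -1.7, 3.8]
opening: 0.0104
gripper_force: 29.6
8.475 [ 0.5553 -0.2334  0.274 ] y axis [ 0.9997 -0.0229 -0.0008] op 0.010356412389321766 F [-7.5673 -1.6612  3.7981] g 29.556251764297485 q [-0.4387  0.1097  1.7267 -0.001   1.3056 -0.4155]
```

View pics/c6.png

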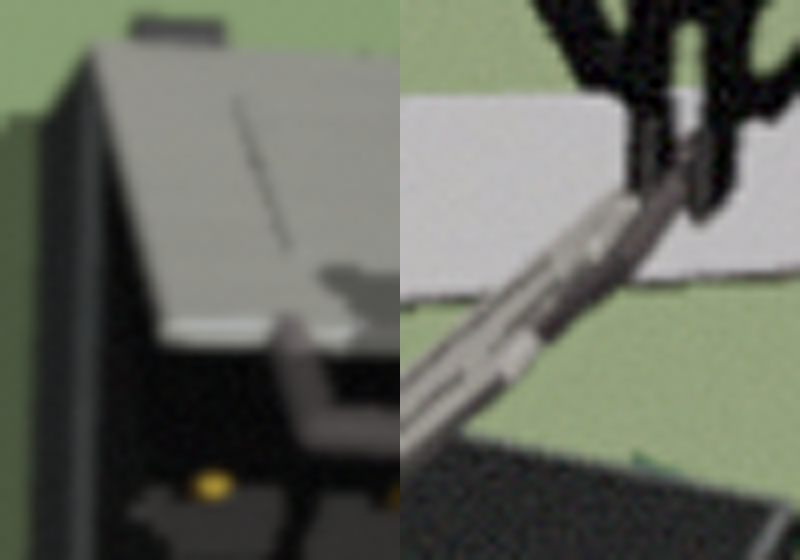

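The lid corner has moved up about half a pixel in the top view, to about (310.5,182.5). That puts the lid at roughly 50°, with the bar still gripped and steady.

```bash
python3 -c "
from rig import r
print(r.sign_off())"
```

```text
the job is handed in; nothing more can be done
None
```

I opened the lid of the right box, the one with the circuit board beside it, to about 50° as measured from the camera images, and handed the job in with the gripper still holding the bar; the arm touched nothing else.

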